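# Unlock the dish slide on the light box

### The job

On the inspection light box, loosen the big knurled locking ring by rolling a fingertip along its rim, anticlockwise seen from above: the bar mark on the ring stands less than half a turn past the fixed pointer; count until it has come round to the pointer twice, and stop with the mark lined up with the pointer. Then, with the fingers, push the freed carrier and its dish away along its slide, fully home against the stop, and move clear. Pick nothing up: the dish stays flat in its seat, and the vials, bottles and other things stay where they are.

Things in the scene. Friction and masses are not known exactly. Their poses are not given: they have to be found in the camera images.
- light_box: Steel light box fixed to the table, 240 (its x) by 340 (its y), top face 60 above the table. Origin: centre of its underside. Its x axis points away from the robot, along the slide (turned up to 0.35 rad); z up. The ring stands on its -y half, the carrier on its +y half.
- ring_axis (a point): Fixed point on the knurled ring's vertical axis, 119 above the table, mid height of its rim when tight. Aluminium disc, rim dia 90 over the knurls, 26 tall: 106 to 132 above the table when tight, rising 3 per turn. A 22 wide clamp arm reaches +y below it, top at 96. A closed fingertip has free space all round the rim down to 108 above the table, out to 90 from the axis.
- pointer_tip (a point): Outer end of the small dark fixed pointer on the cap of the ring's stud, 26 from the ring's axis on the light box's -x side, 148 above the table (the highest part there).
- mark (a point): Centre of the dark bar mark (16 by 9) on the ring's top face, 34 from the ring's axis; turns with the ring.
- lock_ring (a joint): Ring angle, rad, growing anticlockwise from above (loosening). 0: tight, mark at the pointer; 4 pi = 12.57: its second return. Starts between 0.5 and 2.4; stop at 17. Turns against 0.05 N m (about 1.2 N at the rim), stays where left; a fingertip pressed sideways on the rim with 5 to 15 N carries it along by friction, also when led right round the rim.
- carrier (a joint): Travel of the dish carrier along the light box's +x, m: 0 at the start, 0.060 home against its stop. It slides against about 1.5 N of friction and stays where left. A pin on the clamp arm sits in its latch and blocks it until the ring is at about 1.7 turns (10.5 rad) or more.
- push_face (a point): Centre of the near (-x) face of the carrier's black push block, 77 above the table; moves with the carrier. The face is 92 wide (y) and spans 61 to 87 above the table; in front of it (-x) the light box's flat top, 60 above the table, is free for a fingertip over at least 20. Push along the light box's +x.
- seat (a point): Centre of the carrier's dish seat, on its floor, 69 above the table; a 10 high round wall of inner radius 46.5 surrounds it. Moves with the carrier; same axes as the light box.
- dish: Loose culture dish, dia 90, 14 tall, 40 g, lying in the carrier's seat. Origin: centre of its underside.
- vial_a: Bystander, to be left alone: small loose glass vial with white cap, dia 26, 42 tall, standing on the light box. Origin: centre of its underside.
- vial_b: Bystander, to be left alone: small loose glass vial with white cap, dia 30, 36 tall, standing on the light box. Origin: centre of its underside.
- amber_bottle: Bystander, to be left alone: amber bottle, dia 72, 150 tall. Origin: centre of its underside.
- clear_bottle: Bystander, to be left alone: clear bottle with screw cap, dia 76, 160 tall. Origin: centre of its underside.
- sample_jar: Bystander, to be left alone: jar, dia 60, 70 tall. Origin: centre of its underside.
- refractometer: Bystander, to be left alone: hand refractometer lying on the table, about 175 long, 28 high. Origin: centre of its underside. Its long axis is its x.
- dish_stack: Bystander, to be left alone: stack of three dishes, dia 90, 43 tall. Origin: centre of its underside.

How it is judged (in metres and radians):
On the way, in this order (a step that is already met when the one before it is completed fails the run):
1. the ring is loosened until its mark stands at the pointer for the second time (carrier not yet pushed) (value of joint lock_ring between 12.1664 and 12.9664 rad and value of joint carrier below 0.01 m), for 0.2 s.
2. the carrier is pushed home (value of joint carrier above 0.055 m), for 0.2 s.
At the end, for the whole second after the job is handed in: The ring's mark is at the pointer after its second return (joint within 0.4 rad of 4 pi), the carrier is within 5 mm of its stop, the dish lies flat in its seat (within 6 mm and 0.08 rad), all at rest (value of joint lock_ring between 12.1664 and 12.9664 rad and value of joint carrier above 0.055 m and distance between dish and seat below 0.006 m and angle between dish's own z axis and vertical below 0.08 rad and velocity of joint lock_ring between -0.05 and 0.05 rad/s and linear speed of dish below 0.02 m/s); the robot touches nothing.
It fails at once if the dish is lifted or tipped out of its seat (height (world z) of dish above 0.081 m or angle between dish's own z axis and vertical above 0.2 rad or distance between dish and seat above 0.012 m).
It fails at once if a bystander is lifted, shifted over 20 mm or knocked over (distance of any of vial_a, vial_b, amber_bottle, clear_bottle, sample_jar, refractometer, dish_stack from where it was at the start of the episode above 0.02 m or angle between any of vial_a, vial_b, amber_bottle, clear_bottle, sample_jar, refractometer, dish_stack's own z axis and vertical above 0.4 rad).
It also fails if it takes over 67 s, if anything falls off the work surface, if the arm or the gripper's body presses on something with over 40 N, if the wrist force passes 120 N, or if a joint passes its speed limit or range.

### The arm

A 7-joint arm with a two-finger parallel gripper is mounted at the origin on the work surface. World frame = base frame: x ahead of the robot, y to its left, z up, the work surface at z = 0. Lengths are in m, angles in degrees, forces in N, time in s.
With the tool pointing down it reaches from about 0.4 to 0.85 m from the base axis. Payload 4.5 kg.
Tool frame: the origin (TCP) lies on the mounting face of the last link; the fingertips stand 173 mm ahead of it and the grasp point (between the pads) lies 155 mm ahead of it; z points along the fingers, y is the line along which they close (so a half turn about z gives the same grasp; the last joint's range is limited). The gripper opens to 85 mm and grips with 20 to 120 N. Pads are 22 mm wide; open, the fingers measure 114 mm over their backs; the gripper's body (76 mm by 85 mm) begins 54 mm behind the grasp point. The pads swing forward as they close: fully open they stand 13 mm farther back than shut.
Start: joints at [-64.297, 39.483, -11.15, 89.685, 9.013, 51.709, -12.324], TCP at [0.252, 0.572, 0.405] pointing down, gripper open.
Joint ranges: [-172.22, 172.22], [-26.19, 119.32], [-84.43, 86.54], [7.71, 146.69], [-57.33, 237.33], [2.42, 119.75], [-152.13, 152.13]. Speed limits (degrees/s): [147.25, 147.25, 180, 180, 180, 180, 180].

### API

Orientations are given as [roll, pitch, yaw] about the fixed x, y, z axes, in that order (R = Rz(yaw) Ry(pitch) Rx(roll)).
In Python, from plant import robot, fingers, snapshot, workorder, telemetry gives the robot as it stands. Calls block until the motion is done:
- robot.move_ptp(position, orientation): joint-space move of the TCP to a pose.
- robot.movel(position, orientation=None, feed=0.15, threshold=None): straight line of the TCP; orientation=None keeps the orientation; feed is the mean speed in m/s. With threshold (N) it stops when the force on the tool has changed by that much, and returns True; else False.
- robot.move_j(angles): joint-space move.
- fingers.open_jaws() and fingers.grab(): open the fingers fully, or close them until they stop; the grip force is fixed at half the most.
- robot.wait(seconds).
- robot.inverse_kinematics(position, orientation): joint angles nearest the present ones, or None.
- snapshot(name): name is "scene" or "top" or "wrist"; returns a dict with "img" (480x640x3 uint8, red, green, blue), "fx", "fy", "cx", "cy" (pixels), "k1" (the pictures are not rectified: a ray, as slopes to the right and down, at radius r is drawn at 1 + k1 r^2 times it, then the intrinsics apply), "extrinsics" (4x4, takes a point from world to camera coordinates). Camera axes: x right, y up, looking along -z (the intrinsics and any distortion apply to the point x, -y, -z); pixel columns grow to the right and rows downward; lengths in m; the calibration is good to about 2 mm. A picture is of the moment at which its call begins. There is no depth.
A pose or a line that the arm cannot do raises robot.PlanningError and nothing moves.
- workorder.hand_in(): hands the job in; it is judged then, once.
Readings, each from a call of its own:
- telemetry.read_clock(): time.
- telemetry.read_qpos(): joint angles.
- telemetry.read_dq(): joint speeds.
- telemetry.read_effort(): joint torques, N m.
- telemetry.read_ee_pos(): TCP position.
- telemetry.read_tool_rot(): TCP orientation.
- telemetry.read_ft_force(): force on the tool from outside, world axes, zero at the start.
- telemetry.read_torque(): the same for the moment, N m.
- telemetry.read_width(): finger opening in m.
- telemetry.read_grip_force(): force on a finger pad.
Only numpy, scipy, OpenCV 4.12 (cv2) and the standard library are available. Lean on these libraries where they do the work, as an engineer would, in place of code of your own. Each camera call takes 0.05 s, during which the arm holds its last target. There are 200 camera calls.

## Working session

There is one attempt and no reset: what is moved stays moved. The work goes in short steps, each a Python script; the robot and the scene stay as the last script left them, time stands still between calls to the robot, and variables do not carry over. Pictures are saved under pics/ and viewed, at most 10 in all, crops included, and the job is handed in when it is done.

```bash
mkdir -p pics; ls
cat > h.py <<'E'
import numpy as np, cv2
from plant import robot, fingers, snapshot, workorder, telemetry
def snap(n,f):
    s=snapshot(n); cv2.imwrite('pics/'+f,cv2.cvtColor(s['img'],cv2.COLOR_RGB2BGR)); np.savez('pics/'+f[:-4]+'.npz',**s); return s
def ray(s,u,v):
    d=np.array([(u-s['cx'])/s['fx'],(v-s['cy'])/s['fy']]); p=d.copy()
    for _ in range(30): p=d/(1+s['k1']*(p@p))
    E=s['extrinsics']; R=E[:3,:3]; o=-R.T@E[:3,3]
    return o,R.T@np.array([p[0],-p[1],-1.])
def atz(s,u,v,z):
    o,r=ray(s,u,v); return o+r*(z-o[2])/r[2]
def proj(s,P):
    E=s['extrinsics']; c=E[:3,:3]@np.asarray(P)+E[:3,3]; p=np.array([c[0],-c[1]])/-c[2]
    p=p*(1+s['k1']*(p@p)); return np.array([p[0]*s['fx']+s['cx'],p[1]*s['fy']+s['cy']])
E
python3 - <<'E'
from h import *
for n in('top','scene'):
    s=snap(n,n+'0.png'); print(n,s['fx'],s['k1'],s['extrinsics'].round(3).tolist())
print(telemetry.read_clock(),telemetry.read_tool_rot())
E
```

```text
pics
top 589.481852367106 0.0032456308578604656 [[0.018, -1.0, 0.011, -0.02], [0.983, 0.02, 0.18, -0.522], [-0.181, 0.008, 0.984, -1.548], [0.0, 0.0, 0.0, 1.0]]
scene 446.18978853050055 -0.025031234718637645 [[0.237, 0.971, -0.006, -0.124], [-0.621, 0.157, 0.768, 0.224], [0.747, -0.178, 0.64, -1.48], [0.0, 0.0, 0.0, 1.0]]
0.1 [-1.79902336e+02  6.88344933e-03  1.56238244e+02]
```

View pics/top0.png

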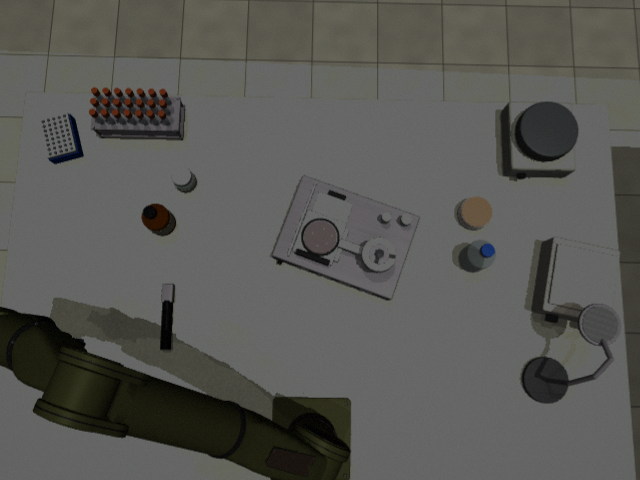

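View pics/scene0.png

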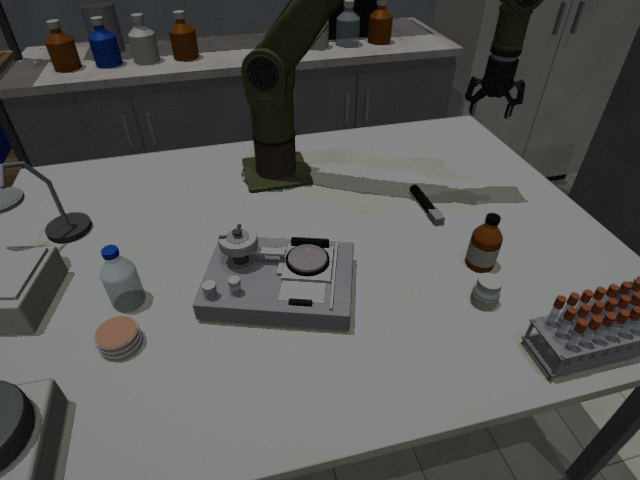

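The top view shows the box around (345,237), the ring at (379,254), the push block at (312,257) and the vials at (384,218) and (404,220). I'll enlarge that region.

Run:
```python
import cv2
i=cv2.imread('pics/top0.png')[165:305,260:430]
i=cv2.convertScaleAbs(cv2.resize(i,None,fx=4.2,fy=4.2,interpolation=cv2.INTER_CUBIC),alpha=1.3)
for k in range(0,170,20): cv2.putText(i,str(260+k),(int(k*4.2),10),0,.35,(0,255,255)); cv2.line(i,(int(k*4.2),12),(int(k*4.2),18),(0,255,255))
for k in range(0,140,20): cv2.putText(i,str(165+k),(0,int(k*4.2)+4),0,.35,(0,255,255))
cv2.imwrite('pics/c1.png',i)
```

```text
(no output)
```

View pics/c1.png

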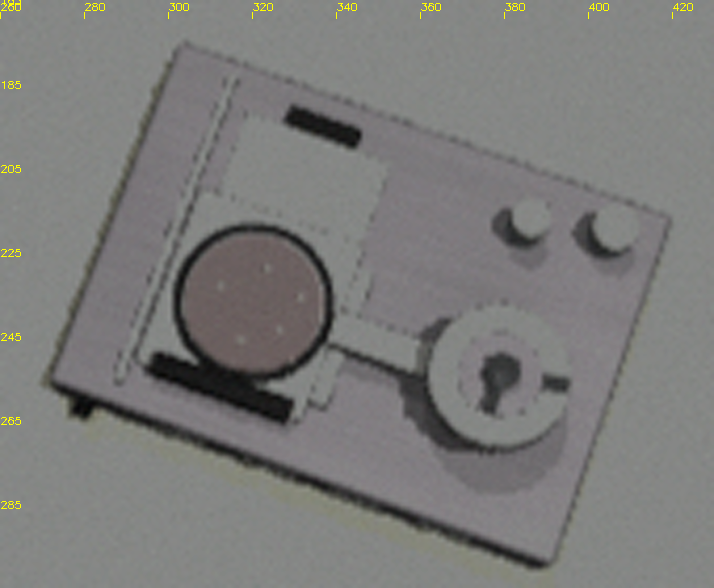

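```bash
cat > fit.py <<'E'
from h import *
from scipy.optimize import least_squares
s=np.load('pics/top0.npz')
px=lambda x,y:(260+x/4.2,165+y/4.2)
c=[atz(s,*px(*p),.06)[:2] for p in((182,42),(672,217),(552,565),(50,383))]
L=np.array([(.12,.17),(.12,-.17),(-.12,-.17),(-.12,.17)])
R=lambda a:np.array([[np.cos(a),-np.sin(a)],[np.sin(a),np.cos(a)]])
f=least_squares(lambda q:((L@R(q[2]).T+q[:2])-c).ravel(),[.5,0,0])
bx,a=f.x[:2],f.x[2]
tol=lambda P:(R(a).T@(np.array(P)[:2]-bx))
if __name__=='__main__':
    print('box',bx,a,'resid mm',(f.fun*1000).round(1))
    g=lambda n,x,y,z:print(n,atz(s,*px(x,y),z).round(4),'box',tol(atz(s,*px(x,y),z)).round(4))
    z=.132+.7e-3
    g('ring left',428,372,z);g('ring top',505,304,z);g('ring right',570,372,z);g('ring bot',498,448,z)
    g('stud',500,373,.148);g('ptip',489,410,.148);g('mark',557,383,z)
    g('pb l',150,362,.087);g('pb r',290,414,.087)
    g('dish',253,301,.083);g('va',530,219,.102);g('vb',612,229,.096)
E
python3 fit.py
```

```text
box [ 0.52703793 -0.08426994] -0.3327993225918711 resid mm [ 0.9  1.5  0.1 -1.3 -1.3 -1.4  0.4  1.2]
ring left [ 0.4691 -0.1198  0.1327] box [-0.0432 -0.0525]
ring top [ 0.512  -0.1667  0.1327] box [ 0.0127 -0.0828]
ring right [ 0.4708 -0.2062  0.1327] box [-0.0133 -0.1336]
ring bot [ 0.4235 -0.1624  0.1327] box [-0.0724 -0.1076]
stud [ 0.4669 -0.1619  0.148 ] box [-0.0315 -0.093 ]
ptip [ 0.4444 -0.1553  0.148 ] box [-0.055  -0.0941]
mark [ 0.4639 -0.1982  0.1327] box [-0.0225 -0.1283]
pb l [0.4792 0.0504 0.087 ] box [-0.0892  0.1117]
pb r [ 0.4481 -0.0376  0.087 ] box [-0.0898  0.0183]
dish [ 0.52   -0.0134  0.083 ] box [-0.0298  0.0647]
va [ 0.5723 -0.1859  0.102 ] box [ 0.076  -0.0813]
vb [ 0.5682 -0.2383  0.096 ] box [ 0.0893 -0.1321]
```

```bash
cat >> h.py <<'E'
A=np.array([0.4673,-0.1626]); a=-0.3328; BX=np.array([0.52704,-0.08427])
def R2(t): return np.array([[np.cos(t),-np.sin(t)],[np.sin(t),np.cos(t)]])
def bw(x,y): return BX+R2(a)@np.array([x,y])
E
python3 - <<'E'
from h import *
for yaw in (71,-19,161,-109):
    o=[180,0,yaw]; J=[]
    for p in np.arange(0,360,30): 
        q=A+.062*np.array([np.cos(np.radians(p)),np.sin(np.radians(p))]); J.append(robot.inverse_kinematics([*q,.288],o))
    J.append(robot.inverse_kinematics([*bw(-.135,.065),.24],o)); J.append(robot.inverse_kinematics([*bw(-.04,.065),.24],o))
    if any(j is None for j in J): print(yaw,'None',[j is None for j in J]); continue
    print(yaw,np.min(J,0).round(),np.max(J,0).round())
E
```

```text
71 [ -9.  39.  -6. 108.  -2.   3. -28.] [ 24.  47.   1. 132.  10.  28.  -8.]
-19 [-14.  40.   2. 108. -40.   4. -89.] [ 13.  49.  21. 132. -24.  31. -58.]
161 [ -7.  40. -28. 107.  33.   5.  22.] [ 36.  47.  -4. 132.  45.  36.  55.]
-109 [  9.  42. -46. 106.  51.  21.  75.] [ 46.  51. -29. 131.  75.  46. 131.]
```

```bash
cat >> h.py <<'E'
O=[180,0,161.0]; ZT=.116+.173
def tip(ph,r,z=ZT): return [A[0]+r*np.cos(ph),A[1]+r*np.sin(ph),z]
E
python3 - <<'E'
from h import *
fingers.grab(); print(telemetry.read_clock())
ph=np.pi+a
robot.move_ptp(tip(ph,.078,.40),O); print(telemetry.read_clock())
robot.movel(tip(ph,.078),feed=.15); print(telemetry.read_clock())
f0=telemetry.read_ft_force(); print(f0)
print(robot.movel(tip(ph,.050),feed=.03,threshold=4))
n=np.array([np.cos(ph),np.sin(ph)])
for d in (0,.001,.002):
    p=telemetry.read_ee_pos()
    if d: 
        t=p0-d*n; robot.movel([*t,ZT],feed=.02)
    else: p0=p[:2].copy()
    p=telemetry.read_ee_pos(); f=telemetry.read_ft_force()
    print(telemetry.read_clock(),d,p,(p[:2]-A)@n,f, (f-f0)[:2]@n)
E
```

```text
0.8667
3.425
4.3167
[0.2434912  0.19615492 0.29756247]
False
5.4 0 [ 0.41940937 -0.14605368  0.2888843 ] 0.050668465270565455 [-3.10303739  1.17640491  1.15370962] 3.4831475053097765
5.65 0.001 [ 0.41955863 -0.14609029  0.28888393] 0.05051543407261494 [-4.96903093  2.68465201  2.68971293] 5.739486694905357
5.9 0.002 [ 0.41983119 -0.1462956   0.28880972] 0.05019074993732578 [-5.58239814  2.47176575  3.78856378] 6.249651298948777
```

```bash
cat >> h.py <<'E'
def roll(ph,r,dphi,f0,step=np.radians(12),F=8,feed=.08):
    n=max(1,int(np.ceil(dphi/step))); log=[]
    for k in range(n):
        ph+=dphi/n; robot.movel(tip(ph,r),feed=feed)
        f=(telemetry.read_ft_force()-f0)[:2]; u=np.array([np.cos(ph),np.sin(ph)])
        fr=f@u; ft=f@np.array([-u[1],u[0]]); log.append((np.degrees(ph),r*1e3,fr,ft))
        r-=np.clip((F-fr)/5000,-.0015,.0012)
        r=np.clip(r,.040,.066)
    return ph,r,np.array(log)
def rect(s,z,N=240,w=.12):   # ortho view of ring top plane, up=+x, left=+y
    g=np.linspace(w/2,-w/2,N); m=np.array([[proj(s,(A[0]+x,A[1]+y,z)) for y in g] for x in g],np.float32)
    return cv2.remap(s['img'],m[...,0],m[...,1],cv2.INTER_CUBIC)
E
python3 - <<'E'
from h import *
f0=np.array([.243,.196,.297]); ph=np.pi+a; r=.0487
V=[rect(np.load('pics/top0.npz'),.1327)]
for i in range(3):
    ph,r,l=roll(ph,r,np.pi/3,f0); print(telemetry.read_clock()); print(l.round(1)); V.append(rect(snapshot('top'),.134))
np.save('st.npy',[ph,r])
cv2.imwrite('pics/v1.png',cv2.cvtColor(cv2.convertScaleAbs(np.hstack(V)[:,:],alpha=1.4),cv2.COLOR_RGB2BGR)[:, :960])
i=cv2.imread('pics/v1.png'); cv2.imwrite('pics/v1.png',cv2.resize(i,(800,200)))
E
```

```text
7.275
[[172.9  48.7   7.5  -0.4]
 [184.9  48.6   8.4   0.9]
 [196.9  48.7   7.6   0.5]
 [208.9  48.6  10.9  -1. ]
 [220.9  49.2  11.8  -1.7]]
8.75
[[ 2.329e+02  4.990e+01  1.340e+01 -1.300e+00]
 [ 2.449e+02  5.100e+01  1.290e+01 -2.000e-01]
 [ 2.569e+02  5.200e+01  1.180e+01  4.000e-01]
 [ 2.689e+02  5.270e+01  1.200e+01 -3.000e-01]
 [ 2.809e+02  5.350e+01  1.030e+01 -1.000e+00]]
10.2583
[[292.9  54.    9.7   1.2]
 [304.9  54.4   5.9   1.4]
 [316.9  53.9   7.4   1.8]
 [328.9  53.8   5.5   1.8]
 [340.9  53.3   5.2   0.8]]
```

View pics/v1.png

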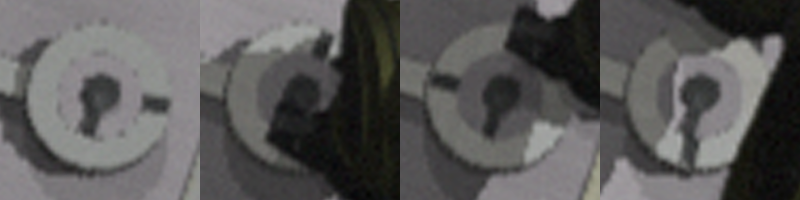

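After three 60° leads the mark reads about −26°, 80° and 170° in world bearing. The start was −95°, so the ring has turned about 265° and stands near 6.4 rad. I'll continue most of the way.

Run:
```python
from h import *
f0=np.array([.243,.196,.297]); ph,r=np.load('st.npy')
V=[]
for i in range(4):
    ph,r,l=roll(ph,r,np.radians(50),f0); print(telemetry.read_clock(),np.degrees(ph)); print(l.round(1).tolist()); V.append(rect(snapshot('top'),.136))
np.save('st.npy',[ph,r])
i=cv2.cvtColor(cv2.convertScaleAbs(np.hstack(V),alpha=1.4),cv2.COLOR_RGB2BGR); cv2.imwrite('pics/v2.png',cv2.resize(i,(800,200)))
```

```text
11.6417 390.93196457804623
[[350.9, 52.7, 6.3, 0.2], [360.9, 52.4, 7.2, 0.7], [370.9, 52.2, 6.5, 1.0], [380.9, 51.9, 7.7, -0.1], [390.9, 51.9, 9.5, 0.0]]
13.025 440.9319645780462
[[400.9, 52.2, 9.0, 1.1], [410.9, 52.4, 8.9, 1.0], [420.9, 52.5, 7.5, 2.4], [430.9, 52.4, 8.3, 1.4], [440.9, 52.5, 7.8, 1.1]]
14.4083 490.9319645780462
[[450.9, 52.5, 9.6, -0.2], [460.9, 52.8, 9.7, 1.4], [470.9, 53.1, 7.8, 1.2], [480.9, 53.1, 4.8, 1.3], [490.9, 52.4, 4.4, 2.1]]
15.7583 540.9319645780462
[[500.9, 51.7, 4.7, 1.3], [510.9, 51.1, 4.2, 2.2], [520.9, 50.3, 5.5, 0.6], [530.9, 49.8, 7.3, 1.0], [540.9, 49.7, 8.5, 1.4]]
```

View pics/v2.png

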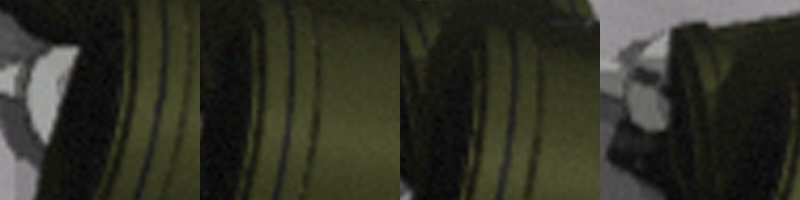

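The last view shows the mark at upper left, bearing about 73°, so the ring is near 11.0 rad. Roll another 50°, then back off and look.

Run:
```python
from h import *
f0=np.array([.243,.196,.297]); ph,r=np.load('st.npy')
ph,r,l=roll(ph,r,np.radians(50),f0); print(l.round(1).tolist())
robot.movel(tip(ph,.085),feed=.1); np.save('st.npy',[ph,r])
print(telemetry.read_clock(),np.degrees(ph),telemetry.read_ft_force())
t=snap('top','t2.png'); s=snap('scene','s2.png')
c=cv2.resize(cv2.cvtColor(s['img'],4)[205:285,190:290],(500,400),interpolation=2)
V=cv2.resize(cv2.cvtColor(rect(t,.1375),4),(300,300))
cv2.imwrite('pics/v3.png',cv2.convertScaleAbs(np.hstack([np.pad(V,((0,100),(0,0),(0,0))),c]),alpha=1.4))
```

```text
[[550.9, 49.8, 9.2, 1.5], [560.9, 50.0, 9.7, 0.0], [570.9, 50.4, 10.7, -1.1], [580.9, 50.9, 12.2, -1.3], [590.9, 51.7, 11.9, -0.1]]
17.5833 590.9319645780461 [1.09613927 0.14413109 0.80345596]
```

View pics/v3.png

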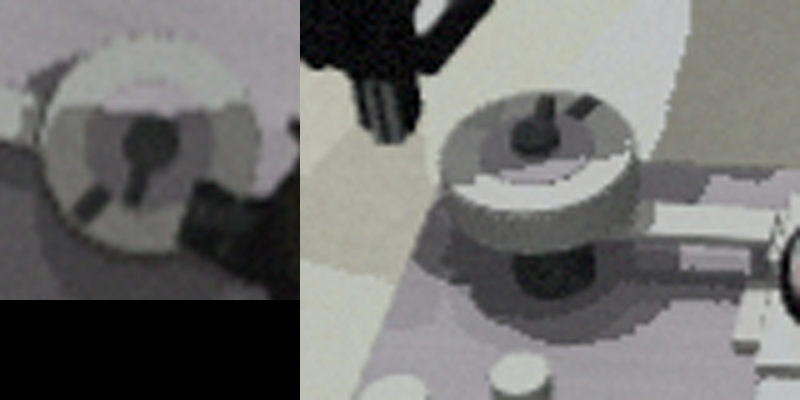

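Mark bearing is about 135° against the pointer's 161°, so 26° is left, about 21° of orbit.

Run:
```python
from h import *
f0=telemetry.read_ft_force(); ph,r=np.load('st.npy'); r=.0515
robot.movel(tip(ph,r),feed=.05); print(telemetry.read_ft_force()-f0)
ph,r,l=roll(ph,r,np.radians(21),f0); print(l.round(1).tolist())
robot.movel(tip(ph,.085),feed=.1); np.save('st.npy',[ph,r])
robot.movel(tip(ph,.095,.40),feed=.2)
o=bw(-.14,.065); robot.move_ptp([*o,.40],O)
print(telemetry.read_clock(),telemetry.read_ee_pos())
t=snap('top','t3.png'); s=snap('scene','s3.png')
c=cv2.resize(cv2.cvtColor(s['img'],4)[205:285,190:290],(500,400),interpolation=2)
V=cv2.resize(cv2.cvtColor(rect(t,.138),4),(300,300))
cv2.imwrite('pics/v4.png',cv2.convertScaleAbs(np.hstack([np.pad(V,((0,100),(0,0),(0,0))),c]),alpha=1.4))
```

```text
[-6.03326941 -7.80991043  6.65610604]
[[601.4, 51.5, 12.4, -1.0], [611.9, 52.4, 12.2, 1.4]]
21.2917 [0.41625121 0.02188838 0.39958626]
```

View pics/v4.png

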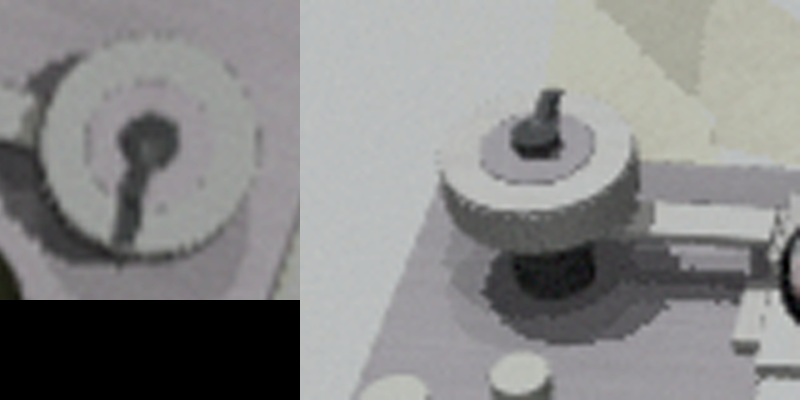

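The mark now sits under the pointer, at bearing about 163° against 161°. Next is pushing the carrier.

Run:
```python
from h import *
Z=.070+.173
robot.movel([*bw(-.122,.065),.40]); robot.movel([*bw(-.122,.065),Z],feed=.15)
print(telemetry.read_clock(),telemetry.read_ft_force())
h=robot.movel([*bw(-.024,.065),Z],feed=.04,threshold=9)
p=telemetry.read_ee_pos(); print(h,telemetry.read_clock(),R2(a).T@(p[:2]-BX),telemetry.read_ft_force())
robot.wait(.3)
snap('top','t4.png')
```

```text
22.8583 [-0.35502542  0.2324013  -0.74189689]
True 24.6333 [-0.04249899  0.0648634 ] [-0.17573554 -0.39933624  0.49845407]
```

Run:
```python
from h import *
Z=.070+.173
h=robot.movel([*bw(-.026,.065),Z],feed=.025,threshold=13)
p=telemetry.read_ee_pos(); print(h,telemetry.read_clock(),R2(a).T@(p[:2]-BX),telemetry.read_ft_force())
robot.wait(.3)
robot.movel([*bw(-.13,.065),Z],feed=.12); robot.movel([*bw(-.14,.065),.40],feed=.2)
robot.move_ptp([.30,.30,.42],O)
print(telemetry.read_clock())
t=snap('top','t5.png')
i=cv2.cvtColor(t['img'],4)[165:305,260:430]
cv2.imwrite('pics/c5.png',cv2.convertScaleAbs(cv2.resize(i,None,fx=4.2,fy=4.2,interpolation=2),alpha=1.3))
```

```text
True 25.3583 [-0.04096664  0.06496273] [-0.50311235 -0.05116802  0.39163975]
28.6333
```

View pics/c5.png

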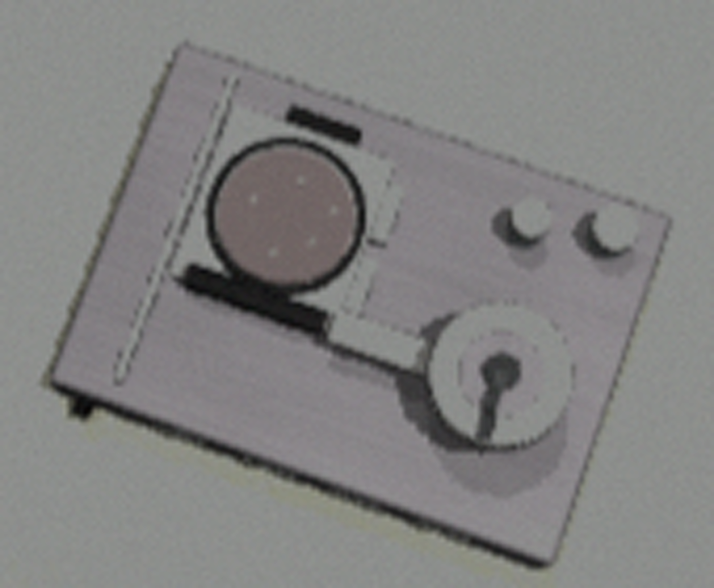

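The block and dish moved about 92 crop px, or 60 mm, and resisted a second push of 13 N. The carrier is home, the dish is seated, the mark is at the pointer, and the vials haven't moved.

```bash
python3 -c "
from h import *
print(workorder.hand_in())"
```

```text
the job is handed in; nothing more can be done
None
```

The job is handed in after about 29 s of the 67 s allowed: the ring's mark is at the pointer for the second time (within about 2° in the image), the carrier is against its stop, the dish is in its seat, the vials beside it are where they were, and the arm is clear; `hand_in` returned no verdict.

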